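# Offer up the lamp cover to the microscope light base

## Robot

A 7-joint arm with a two-finger parallel gripper is mounted at the origin on the work surface. World frame = base frame: x ahead of the robot, y to its left, z up, the work surface at z = 0. Lengths are in m, angles in degrees, forces in N, time in s.
With the tool pointing down it reaches from about 0.425 to 0.925 m from the base axis. Payload 6.8 kg.
Tool frame: the origin (TCP) lies midway between the tips of the shut fingers; the grasp point (between the pads) lies 19 mm behind it (ctrl.grip_depth is the distance from the TCP to the grasp point, in m); z points along the fingers, y is the direction in which the jaws open and shut (so a half turn about z gives the same grasp; the last joint's range is limited). The gripper opens to 85 mm and grips with 20 to 120 N. Pads are 22 mm wide; open, the fingers measure 114 mm over their backs; the gripper's body (76 mm by 85 mm) begins 54 mm behind the grasp point. The pads swing forward as they close: fully open they stand 13 mm farther back than shut.
Start: joints at [57.691, 27.33, 1.283, 89.118, -0.659, 63.558, -4.761], TCP at [0.297, -0.606, 0.231] pointing down, gripper open.
Joint ranges: [-169.35, 169.35], [-19.33, 120.38], [-80.79, 83.38], [13.8, 139.57], [-78.32, 258.32], [9.67, 109.79], [-169.56, 169.56]. Speed limits (degrees/s): [136.94, 136.94, 180, 180, 180, 180, 180].

## Interface

Orientations are given as a 3x3 rotation matrix whose columns are the frame's x, y, z axes.
In Python, from cell import ctrl, camera, camera_params, silhouettes gives the robot as it stands.
- The arm moves only by the shell command python3 -m handwheel 'ROWS' [FORCE]. ROWS is text: rows parted by semicolons, each of 7 numbers parted by spaces: the shift along the tool's x, y, z in mm, then the turn, a rotation vector about the tool's x, y, z in degrees, then the gripper command: -1 is fully open, 1 is shut, values between are in proportion. A call has 1 to 5 rows; each row is the pose to reach, as a shift and turn from the pose commanded when the call began, along the tool's axes at that moment; what a row does not reach only later rows make up. A row lasts 1/8 s, in which the tool goes at most 62.5 mm and 10.7 degrees, less where a joint would pass 70% of its speed; a pose out of reach is approached as far as the arm can. A call with a gripper value outside its range is refused whole. The fingers move at their own pace and stop on an object; FORCE is the grip in N (left out, the last holds). Time passes only in rows, so rows that repeat a pose let the fingers close. It gives the time, the measured TCP pose, the force and the opening at its end, in the units of the state.
- ctrl.state(): the state, without advancing time (a new reading comes with each control period).
- camera(name): name is "scene" or "top" or "wrist"; returns the picture (384x512x3 uint8, red, green, blue); there is no depth.
- camera_params(name): a dict with "vertical_fov" (degrees; the focal length in pixels is half the picture's height over the tangent of half this angle, whatever the lens; pixels are square), "cx", "cy" (the principal point, pixels), "camera_from_world" (4x4, takes a point from world to camera coordinates). Camera axes: x right, y down, z forward; pixel columns grow to the right and rows downward; lengths in m; the calibration is good to about 2 mm. A picture is of the moment at which its call begins: read the wrist's pose just before it. camera_params takes no time and is no camera call; for the wrist camera it gives the pose at the moment of the call.
- ctrl.hand_in(): hands the job in, once; it reports no verdict.
Trained networks look in the newest picture that a camera, given by its name, has taken for a name from the list of things; names that differ only in an ending like _2 or _b are one class to them, and where a whole thing is asked for, a point or a joint stands for the part that bears it (a point fixed in the world has none). Each returns a list of dicts, best first, with "confidence" (0 to 1); they miss things now and then, are a little off and sometimes report something else, mostly with a low value. They report only what shows in the picture. A call takes as long as a camera call.
- silhouettes(name, camera): "mask" (384x512 bool, what is visible of it) and "box" ([left, top, right, bottom] in pixels, round what is visible of it).
The state is a dict: "time": time; "joint_pos": joint angles; "dq": joint speeds; "joint_torque": joint torques, N m; "tcp_pos": TCP position; "tool_rot": TCP orientation; "wrist_force": force on the tool from outside, world axes, zero at the start; "wrist_torque": the same for the moment, N m; "finger_gap": finger opening in m.
Only numpy, scipy, OpenCV 4.12 (cv2) and the standard library are available. Lean on these libraries where they do the work, as an engineer would, in place of code of your own. Each camera call takes 0.05 s, during which the arm holds its last target.

## Task

First slide the dimmer on the front of the microscope's light base all the way to off, so that nobody is dazzled by the open lamp. Then pick up the lamp cover from the blue mat and, without letting it bear on the base, hold it level over the lamp well, about 15 mm clear of the deck, with its four screw holes straight above the four threaded holes so that I can start the screws; either way round will do. Finish holding it there, still and in the gripper, and leave the screws, the screwdriver and the petri dish where they are.

Things in the scene. Friction and masses are not known exactly. Their poses are not given: they have to be found in the camera images.
- light_base: White light base of a stereo microscope, column and head taken off; fixed, level, 280 mm (x) by 200 (y), flat top deck 55 mm above the bench. Origin: centre of its underside; x from its front (dimmer) to its rear, z up. Lamp well in the deck, 66 (x) by 56 mm, 20 deep, with a thread at each corner. Rear (x = +104 mm): column socket ring, 50 mm across, 20 mm above the deck, clamp knob at +y.
- well (a point): Centre of the open lamp well's mouth, at deck height, 12 mm in front of the base's origin (x = -12 mm): midway between the four threaded holes.
- thread0 (a point): Threaded hole in the deck, a dark round hole 6 mm across in a flush brass insert 13 mm across, +50 mm (x) and +36 mm (y) in the base's axes from the well's centre; the point is at its mouth, at deck height.
- thread1 (a point): Threaded hole in the deck, a dark round hole 6 mm across in a flush brass insert 13 mm across, -50 mm (x) and +36 mm (y) in the base's axes from the well's centre; the point is at its mouth, at deck height.
- thread2 (a point): Threaded hole in the deck, a dark round hole 6 mm across in a flush brass insert 13 mm across, -50 mm (x) and -36 mm (y) in the base's axes from the well's centre; the point is at its mouth, at deck height.
- thread3 (a point): Threaded hole in the deck, a dark round hole 6 mm across in a flush brass insert 13 mm across, +50 mm (x) and -36 mm (y) in the base's axes from the well's centre; the point is at its mouth, at deck height.
- dimmer (a joint): Position of the lamp dimmer's slider in m along its straight track: 0 is fully off, 0.060 fully bright, a stop at each end. Grows along the light base's +y; off is the end where the blue wedge mark beside the track is thinnest (towards the base's -y: the right hand of someone at its front). About 2 N of friction; stays where it is left.
- dimmer_top (a point): Centre of the top of the dimmer's black grip, a block 13 mm along the track (base y) by 22 mm across it (base x), its top 18.5 mm above the deck, with a white line on top. The track runs along the base's y at base x = -108 mm, from y = -30 mm (off) to y = +30 mm; the deck round it is flat and free.
- lamp_cover: Loose dark grey plate 120 mm (x) by 92 (y) by 5 thick, a hole at each corner; 0.17 to 0.34 kg, balanced at its centre. Lies face up on the blue mat. Origin: centre of its underside; z up. On its middle a sturdy square light-port frame to grip it by, 48 by 48 mm outside, square to the plate, top 27 mm above the underside, white diffuser inside. Same after half a turn; long side goes along base x.
- hole0 (a point): Screw hole through the lamp cover, 7 mm across with a bright rim, +50 mm (x) and +36 mm (y) from the cover's centre; the point is at the underside.
- hole1 (a point): Screw hole through the lamp cover, 7 mm across with a bright rim, -50 mm (x) and +36 mm (y) from the cover's centre; the point is at the underside.
- hole2 (a point): Screw hole through the lamp cover, 7 mm across with a bright rim, -50 mm (x) and -36 mm (y) from the cover's centre; the point is at the underside.
- hole3 (a point): Screw hole through the lamp cover, 7 mm across with a bright rim, +50 mm (x) and -36 mm (y) from the cover's centre; the point is at the underside.
- parts_mat: Blue parts mat, fixed, 300 mm (x) by 220 mm (y) by 3 mm; origin at the centre of its underside. The lamp cover lies on its half nearer the robot, the screws and screwdriver on the farther half.
- screw_dish: Small round steel dish with the four screws, 56 mm across, 12 mm high, loose on the mat; origin at the centre of its underside. To be left alone.
- screwdriver: Blue-handled screwdriver 150 mm long, lying loose on the far edge of the mat across it; to be left alone.
- petri_dish: Clear petri dish with a flower, 60 mm across, 14 mm high, loose on the bench beyond the gap between the mat and the base; origin at the centre of its underside. To be left alone.

How it is judged:
By the outcome, as a careful person would: the job done as asked, in the order asked, and still so for the second after the job is handed in, while the arm keeps its last pose, push and grip.
It also fails if it takes over 53 s, if anything falls off the work surface, if the arm or the gripper's body presses on something with over 40 N, if the wrist force passes 120 N, or if a joint passes its speed limit or range.

## Working session

There is one attempt and no reset: what is moved stays moved. The work goes in short steps, Python scripts to look and compute and a shell command to move; the robot and the scene stay as the last step left them, time stands still between calls to the robot, and variables do not carry over. Pictures are saved under pics/ and viewed, and the job is handed in when it is done.

```bash
ls; mkdir -p pics
python3 - <<'E'
from cell import ctrl,camera,camera_params
import cv2,numpy as np
s=ctrl.state(); print({k:np.round(v,3).tolist() for k,v in s.items()})
for n in("scene","top","wrist"):
    p=camera_params(n); im=camera(n); cv2.imwrite(f"pics/a_{n}.png",im[:,:,::-1]); print(n,p["vertical_fov"],p["cx"],p["cy"],np.round(p["camera_from_world"],4).tolist())
E
```

```text
pics
{'time': 0.0, 'joint_pos': [57.691, 27.377, 1.281, 89.18, -0.659, 63.558, -4.761], 'dq': [-0.027, -0.044, 0.016, -0.07, 0.087, 0.031, 0.015], 'joint_torque': [0.0, -59.645, 1.608, -28.12, 0.012, 0.009, 0.0], 'tcp_pos': [0.297, -0.606, 0.23], 'tool_rot': [[0.898, 0.44, -0.001], [0.44, -0.898, 0.002], [-0.0, -0.002, -1.0]], 'wrist_force': [0.245, 0.123, 0.378], 'wrist_torque': [-0.028, 0.009, -0.05], 'finger_gap': 0.085}
scene 46.86162889071866 256.69227025088736 187.8821110308202 [[-0.8025, 0.5965, -0.0157, 0.4877], [0.37, 0.4768, -0.7973, -0.1821], [-0.4681, -0.6456, -0.6034, 1.4657], [0.0, 0.0, 0.0, 1.0]]
top 51.20178285285571 263.47375275886566 183.784482960656 [[0.0247, -0.9997, 0.0064, 0.0142], [-0.9911, -0.0253, -0.1308, 0.6177], [0.1309, -0.0031, -0.9914, 0.8644], [0.0, 0.0, 0.0, 1.0]]
wrist 65.98871277380165 252.16781139607866 190.1918559569263 [[0.4411, -0.8974, -0.0006, -0.6746], [-0.8565, -0.4212, 0.2983, -0.0396], [-0.2679, -0.1311, -0.9545, 0.3777], [0.0, 0.0, 0.0, 1.0]]
```

View pics/a_top.png

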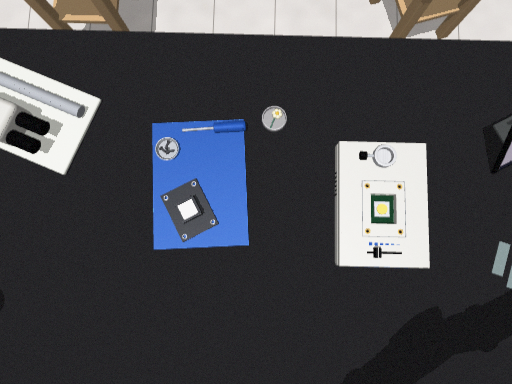

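View pics/a_scene.png

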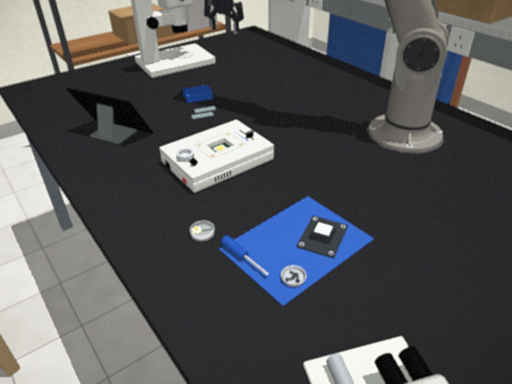

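View pics/a_wrist.png

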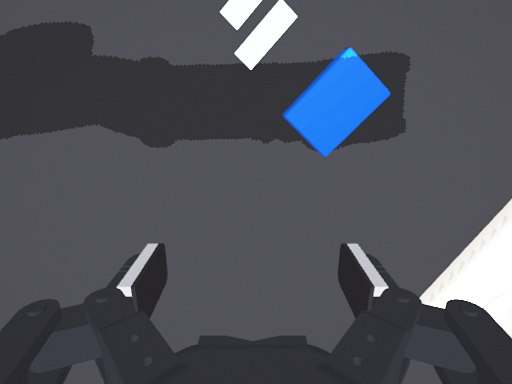

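The top view shows the base at about (383,205), with the dimmer grip at (377,252), the thin end of the wedge at the right, the well at (382,208) and the cover at (190,210). I'll zoom in and measure.

```bash
cat > h.py <<'E'
import numpy as np,cv2
from cell import ctrl,camera,camera_params,silhouettes
def f(p): return 192/np.tan(np.radians(p["vertical_fov"]/2))
def unproj(p,uv,z):
    T=np.array(p["camera_from_world"]);R=T[:3,:3];c=-R.T@T[:3,3]
    uv=np.atleast_2d(uv); d=np.c_[(uv[:,0]-p["cx"])/f(p),(uv[:,1]-p["cy"])/f(p),np.ones(len(uv))]@R
    return c+d*((z-c[2])/d[:,2])[:,None]
def proj(p,X):
    T=np.array(p["camera_from_world"]);X=np.atleast_2d(X)@T[:3,:3].T+T[:3,3]
    return np.c_[X[:,0]/X[:,2]*f(p)+p["cx"],X[:,1]/X[:,2]*f(p)+p["cy"]]
E
python3 - <<'E'
import cv2
im=cv2.imread("pics/a_top.png")
a=cv2.resize(im[135:275,325:440],None,fx=4,fy=4,interpolation=cv2.INTER_CUBIC)
b=cv2.resize(im[175:245,150:230],None,fx=6,fy=6,interpolation=cv2.INTER_CUBIC)
cv2.imwrite("pics/b1.png",a);cv2.imwrite("pics/b2.png",b)
E
python3 - <<'E'
from h import *
camera("top");p=camera_params("top")
for n,z in (("light_base",.055),("lamp_cover",.008),("dimmer_top",.0735)):
    for r in silhouettes(n,"top")[:2]:
        m=r["mask"].astype(np.uint8);ys,xs=np.nonzero(m)
        c=cv2.minAreaRect(np.c_[xs,ys].astype(np.float32))
        print(n,r["confidence"],r["box"],c,unproj(p,c[0],z).round(3),unproj(p,cv2.boxPoints(c),z).round(3).tolist())
E
```

```text
light_base 0.65 [332.5, 141.7, 428.9, 264.1] ((382.0, 204.0), (126.0, 94.0), 90.0) [[ 0.577 -0.233  0.055]] [[0.717, -0.129, 0.055], [0.722, -0.342, 0.055], [0.442, -0.334, 0.055], [0.438, -0.13, 0.055]]
dimmer_top 0.53 [372.8, 249.0, 381.9, 257.7] ((376.5, 252.0), (10.0, 7.0), 90.0) [[ 0.472 -0.215  0.074]] [[0.483, -0.207, 0.074], [0.483, -0.222, 0.074], [0.462, -0.222, 0.074], [0.462, -0.207, 0.074]]
```

View pics/b1.png

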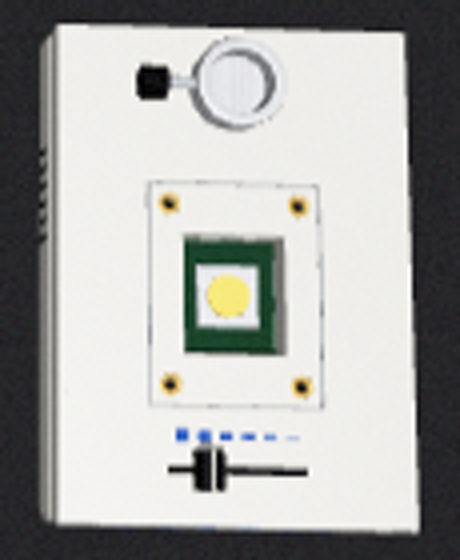

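View pics/b2.png

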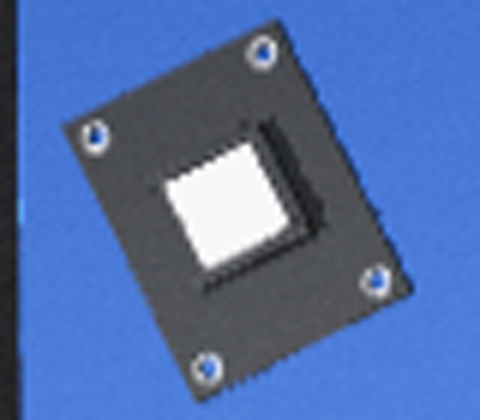

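Top-view crops: the threads are at (169,203), (298,206), (301,387) and (170,384). The cover's holes are at (95,136), (262,52), (376,281) and (207,370).

```bash
cat >> h.py <<'E'
def fit(model,X):
    model=np.array(model,float);X=np.array(X)[:,:2]
    mc,xc=model.mean(0),X.mean(0);A=(model-mc).T@(X-xc)
    th=np.arctan2(A[0,1]-A[1,0],A[0,0]+A[1,1]);R=np.array([[np.cos(th),-np.sin(th)],[np.sin(th),np.cos(th)]])
    t=xc-R@mc; return t,np.degrees(th),np.linalg.norm(X-(model@R.T+t),axis=1)*1e3
M=np.array([[.05,.036],[-.05,.036],[-.05,-.036],[.05,-.036]])
E
python3 - <<'E'
from h import *
p=camera_params("top")
g=lambda a,k,o:(np.array(a)+.5)/k-.5+o
th=g([(169,203),(170,384),(301,387),(298,206)],4,[325,135])
ho=g([(262,52),(95,136),(207,370),(376,281)],6,[150,175])
t=unproj(p,th,.055);print("well",fit(M,t))
h=unproj(p,ho,.008);
print(h.round(4),[round(np.linalg.norm(h[i]-h[(i+1)%4])*1e3,1) for i in range(4)])
for k in (0,1): print("cover",fit(M,np.roll(h,-k,axis=0)))
d=g([(211,470)],4,[325,135]);print("dimmer",unproj(p,d,.0735))
s=ctrl.state();print(np.degrees(np.arctan2(s["tool_rot"][1][0],s["tool_rot"][0][0])))
E
```

```text
well (array([ 0.56761922, -0.23606322]), np.float64(-0.08816534486761375), array([0.21025366, 0.14553582, 0.19241965, 0.14299578]))
[[0.6185 0.1937 0.008 ]
 [0.5841 0.2568 0.008 ]
 [0.4953 0.2089 0.008 ]
 [0.5308 0.1457 0.008 ]] [np.float64(71.9), np.float64(100.9), np.float64(72.5), np.float64(100.0)]
cover (array([0.55715673, 0.20127756]), np.float64(-61.238128291190925), array([19.80665701, 20.19222704, 19.89768682, 19.6601116 ]))
cover (array([0.55715673, 0.20127756]), np.float64(28.687102494926584), array([0.31643295, 0.76169793, 0.22152664, 0.22845178]))
dimmer [[ 0.47213972 -0.21653783  0.0735    ]]
26.11079150248443
```

```bash
cat > go.py <<'E'
import sys
from h import *
from scipy.spatial.transform import Rotation as Ro
def go(x,y,z,yaw):  # tool pointing down, tool x at yaw
    s=ctrl.state();R=np.array(s["tool_rot"]);a=np.radians(yaw)
    T=np.array([[np.cos(a),np.sin(a),0],[np.sin(a),-np.cos(a),0],[0,0,-1]])
    d=R.T@(np.array([x,y,z])-s["tcp_pos"])*1e3; r=Ro.from_matrix(R.T@T).as_rotvec(degrees=True)
    print("t",round(s["time"],2),"tcp",np.round(s["tcp_pos"],4),"j",np.round(s["joint_pos"],1),"F",np.round(s["wrist_force"],1),"gap",round(s["finger_gap"],4));print("shift",d.round(1),"turn",r.round(2))
if __name__=="__main__": go(*map(float,sys.argv[1:5]))
E
python3 go.py 0.44 -0.2165 0.25 0
```

```text
t 0.35 tcp [ 0.2971 -0.606   0.2311] j [57.7 27.3  1.3 89.1 -0.7 63.6 -4.8] F [-0.4  0.8  0.4] gap 0.0853
shift [ 299.8 -286.9  -18.8] turn [-2.000e-02  1.000e-02  2.611e+01]
```

```bash
python3 -m handwheel '43 -41 -3 0 0 4 0.06;86 -82 -6 0 0 8 0.06;129 -123 -9 0 0 12 0.06;172 -164 -11 0 0 16 0.06;215 -205 -14 0 0 20 0.06' 20; python3 go.py 0.44 -0.2165 0.25 0
```

```text
time: 0.98
tcp_pos: [0.4005, -0.3255, 0.2456]
tool_rot: [[0.995, 0.104, 0.001], [0.104, -0.995, -0.0], [0.001, 0.0, -1.0]]
wrist_force: [0.7, -0.3, 0.4]
finger_gap: 0.0401
t 0.97 tcp [ 0.4005 -0.3255  0.2456] j [ 34.   11.6  -2.1 109.6   0.5  58.7 -52.3] F [ 0.7 -0.3  0.4] gap 0.0401
shift [  50.7 -104.3   -4.4] turn [ 0.02 -0.03  5.98]
```

```bash
python3 -m handwheel '25 -52 -2 0 0 3 0.06;51 -104 -4 0 0 6 0.06;51 -104 -4 0 0 6 0.06;51 -104 -4 0 0 6 0.06' 20
python3 - <<'E'
from h import *
print(ctrl.state()["dq"])
p=camera_params("wrist");im=camera("wrist");cv2.imwrite("pics/c.png",im[:,:,::-1])
X=[[.4716,-.2165,.0735]]+[[.5676+a,-.2361+b,.055] for a,b in M]
print(proj(p,X).round(1).tolist())
E
```

```text
time: 1.48
tcp_pos: [0.4394, -0.219, 0.2494]
tool_rot: [[1.0, 0.003, 0.0], [0.003, -1.0, -0.001], [0.0, 0.001, -1.0]]
wrist_force: [1.1, -0.1, -0.1]
finger_gap: 0.04
[ 1.37295533  0.26267258  1.26621436  0.00519124 -0.03905143  0.02834355
 -0.01082364]
[[249.2, 140.6], [232.7, -11.6], [234.2, 95.5], [300.7, 95.7], [306.0, -11.2]]
```

View pics/c.png

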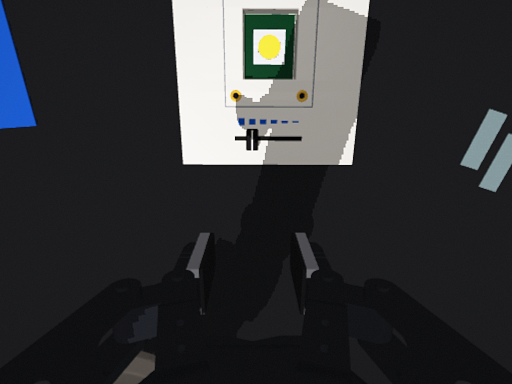

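The wrist view shows the grip at (252,139) and the front threads at (236,96) and (302,96). That is about 2 px from my predictions. The thin wedge end is on the right, towards −y. Next I straddle the grip.

```bash
python3 -m handwheel '32 0 50 0 0 0 0.06;32 -1 110 0 0 0 0.06;32 -1 150 0 0 0 0.06;32 -1 185 0 0 0 0.06;32 -1 188 0 0 0 0.06' 20; python3 go.py 0.4716 -0.218 0.061 0;python3 - <<'E'
from h import *
for n in("wrist","top","scene"):
    im=camera(n);cv2.imwrite(f"pics/d_{n}.png",im[:,:,::-1])
E
```

```text
time: 2.15
tcp_pos: [0.4691, -0.2185, 0.0591]
tool_rot: [[1.0, -0.001, -0.005], [-0.001, -1.0, 0.001], [-0.005, -0.001, -1.0]]
wrist_force: [-0.2, -1.3, 0.6]
finger_gap: 0.0401
t 2.15 tcp [ 0.4691 -0.2185  0.0591] j [ 22.7  26.7  -5.7 117.8   4.4  36.  -76.1] F [-0.2 -1.3  0.6] gap 0.0401
shift [ 2.5 -0.5 -1.9] turn [-0.07  0.3  -0.03]
```

View pics/d_wrist.png

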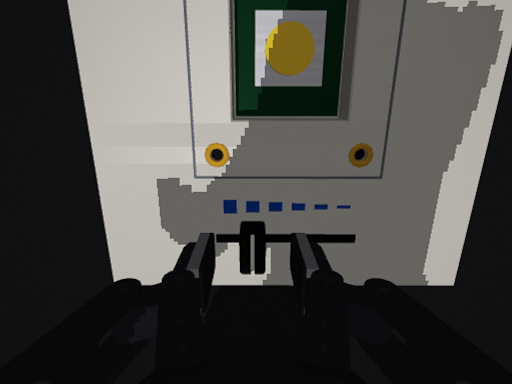

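The grip at (252,247) lies centred between the fingertips at (205,240) and (300,240), so I close and slide.

```bash
python3 -m handwheel '0 0 -2 0 0 0 0.95;0 0 -2 0 0 0 0.95;0 0 -2 0 0 0 0.95;0 0 -2 0 0 0 0.95' 20; python3 -m handwheel '0 8 0 0 0 0 0.95;0 18 0 0 0 0 0.95;0 28 0 0 0 0 0.95;0 36 0 0 0 0 0.95;0 40 0 0 0 0 0.95' 20
```

```text
time: 2.8
tcp_pos: [0.4726, -0.2181, 0.065]
tool_rot: [[1.0, 0.002, 0.003], [0.002, -1.0, -0.001], [0.003, 0.001, -1.0]]
wrist_force: [-1.3, 1.2, 8.2]
finger_gap: 0.0121
time: 3.42
tcp_pos: [0.4726, -0.2579, 0.065]
tool_rot: [[1.0, 0.002, 0.002], [0.002, -1.0, -0.001], [0.002, 0.001, -1.0]]
wrist_force: [-2.3, 3.0, 7.9]
finger_gap: 0.0123
```

```bash
python3 -m handwheel '0 3 0 0 0 0 0.95;0 6 0 0 0 0 0.95;0 7 0 0 0 0 0.95' 20;python3 -m handwheel '0 1 0 0 0 0 0.95;0 2 0 0 0 0 0.95;0 2 0 0 0 0 0.95' 20;python3 -m handwheel '0 1 0 0 0 0 0.95;0 2 0 0 0 0 0.95;0 2 0 0 0 0 0.95' 20
```

```text
time: 3.8
tcp_pos: [0.4726, -0.2646, 0.065]
tool_rot: [[1.0, 0.002, 0.002], [0.002, -1.0, -0.001], [0.002, 0.001, -1.0]]
wrist_force: [-1.7, 2.0, 7.6]
finger_gap: 0.0123
time: 4.18
tcp_pos: [0.4726, -0.2666, 0.065]
tool_rot: [[1.0, 0.002, 0.002], [0.002, -1.0, -0.001], [0.002, 0.001, -1.0]]
wrist_force: [-1.0, 1.1, 7.6]
finger_gap: 0.012
time: 4.55
tcp_pos: [0.4726, -0.2668, 0.065]
tool_rot: [[1.0, 0.003, 0.001], [0.003, -1.0, 0.001], [0.001, -0.001, -1.0]]
wrist_force: [-2.6, 5.8, 10.9]
finger_gap: 0.0125
```

```bash
python3 -m handwheel '0 2 0 0 0 0 0.95;0 2 0 0 0 0 0.95' 20
python3 - <<'E'
from h import *
for n in("wrist",):
    im=camera(n);cv2.imwrite(f"pics/e_{n}.png",im[:,:,::-1])
E
```

```text
time: 4.8
tcp_pos: [0.4726, -0.267, 0.0649]
tool_rot: [[1.0, 0.004, 0.0], [0.004, -1.0, 0.003], [0.0, -0.003, -1.0]]
wrist_force: [-2.9, 12.0, 13.7]
finger_gap: 0.0121
```

View pics/e_wrist.png

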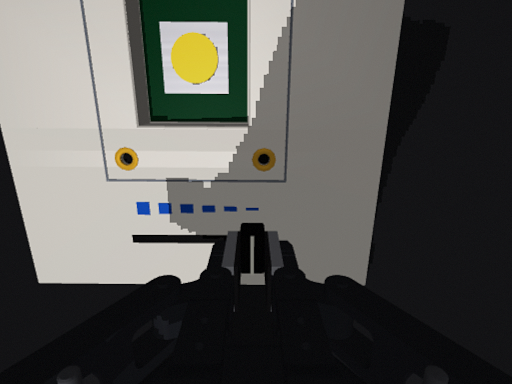

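The grip at (252,245) sits at the right-hand end of the track, with a 12 N reaction from the stop. I release, lift straight up and check.

```bash
python3 -m handwheel '0 -4 0 0 0 0 0.06;0 -4 0 0 0 0 0.06;0 -4 0 0 0 0 0.06;0 -4 -30 0 0 0 0.06;0 -4 -80 0 0 0 0.06'; python3 -m handwheel '-20 0 -50 0 0 0 0.06;-40 0 -100 0 0 0 0.06;-40 0 -100 0 0 0 0.06;-40 0 -100 0 0 0 0.06'
python3 - <<'E'
from h import *
p=camera_params("wrist");im=camera("wrist");cv2.imwrite("pics/f.png",im[:,:,::-1])
cv2.imwrite("pics/f2.png",cv2.resize(im[:,:,::-1][0:240,130:400],None,fx=2.5,fy=2.5,interpolation=cv2.INTER_CUBIC))
np.save("f.npy",[p["camera_from_world"]])
X=[[.4716,-.266,.0735]]+[[.5676+a,-.2361+b,.055] for a,b in M]
print(proj(p,X).round(1).tolist())
E
python3 go.py 0.557 0.2013 0.26 28.7
```

```text
time: 5.48
tcp_pos: [0.4703, -0.2663, 0.1427]
tool_rot: [[1.0, 0.001, -0.004], [0.002, -1.0, 0.002], [-0.004, -0.002, -1.0]]
wrist_force: [0.3, -1.6, 0.9]
finger_gap: 0.0407
time: 5.98
tcp_pos: [0.4314, -0.2667, 0.243]
tool_rot: [[1.0, 0.002, -0.0], [0.002, -1.0, -0.0], [-0.0, 0.0, -1.0]]
wrist_force: [-0.0, -0.0, -0.1]
finger_gap: 0.0403
[[250.9, 133.7], [182.0, -23.8], [188.4, 87.4], [256.8, 87.5], [257.6, -23.5]]
t 6.03 tcp [ 0.4313 -0.2664  0.2423] j [ 29.9  11.2  -6.  110.7   1.4  58.3 -66.6] F [-0.2 -0.1  0. ] gap 0.0406
shift [ 126.6 -467.5  -17.6] turn [ -0.06   0.07 -28.59]
```

View pics/f2.png

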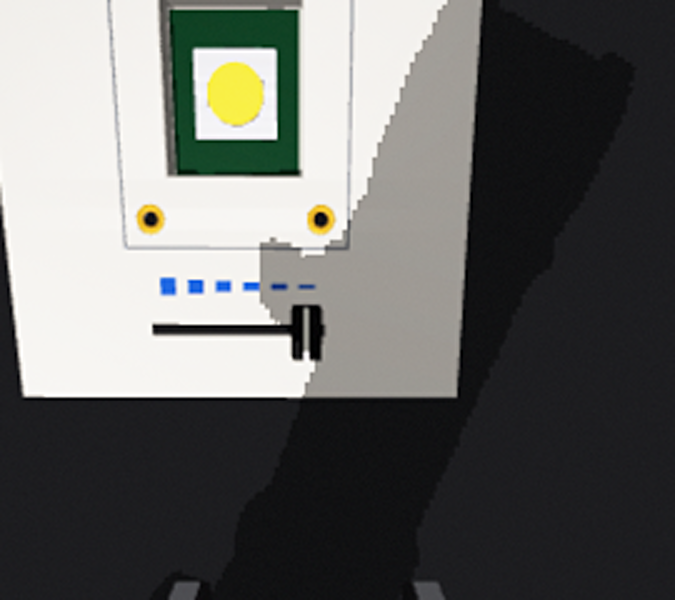

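The dimmer is at the off end: grip at crop (307,330), with the track's stub just reaching it. Now to a viewing pose short of the cover.

```bash
python3 -m handwheel '10 -55 -4 0 0 -6 -0.6;20 -115 -8 0 0 -12 -1;30 -175 -8 0 0 -18 -1;40 -235 -8 0 0 -23 -1;45 -295 -8 0 0 -28 -1'; python3 go.py 0.478 0.158 0.25 28.7
```

```text
time: 6.65
tcp_pos: [0.4758, 0.0307, 0.2498]
tool_rot: [[0.881, 0.474, -0.002], [0.474, -0.881, 0.0], [-0.002, -0.001, -1.0]]
wrist_force: [-0.2, -0.2, 0.1]
finger_gap: 0.0854
t 6.65 tcp [0.4758 0.0307 0.2498] j [  9.3   9.  -22.5 112.8   3.9  59.1 -76.7] F [-0.2 -0.2  0.1] gap 0.0854
shift [ 6.230e+01 -1.111e+02 -1.000e-01] turn [-0.08  0.11 -0.4 ]
```

```bash
python3 -m handwheel '31 -54 0 0 0 0 -1;62 -108 0 0 0 -0.5 -1;62 -111 0 0 0 -0.5 -1;62 -111 0 0 0 -0.5 -1;62 -111 0 0 0 -0.5 -1'
python3 - <<'E'
from h import *
p=camera_params("wrist");im=camera("wrist")
np.save("g.npy",p["camera_from_world"])
cv2.imwrite("pics/g.png",cv2.resize(im[:,:,::-1][0:240,100:420],None,fx=2.5,fy=2.5,interpolation=cv2.INTER_CUBIC))
a=np.radians(28.7);R=np.array([[np.cos(a),-np.sin(a)],[np.sin(a),np.cos(a)]])
Q=proj(p,np.c_[M@R.T+[.557,.2013],np.full(4,.008)]);print(Q.round(1).tolist(),((Q-[100,0]+.5)*2.5-.5).round(1).tolist())
for r in silhouettes("lamp_cover","wrist")[:1]: print(r["confidence"],r["box"])
E
```

```text
time: 7.28
tcp_pos: [0.4785, 0.1538, 0.2505]
tool_rot: [[0.879, 0.477, -0.001], [0.477, -0.879, -0.001], [-0.002, 0.0, -1.0]]
wrist_force: [-0.0, -0.6, -0.1]
finger_gap: 0.0856
[[217.2, 38.4], [220.2, 125.4], [276.8, 125.3], [278.6, 38.2]] [[293.7, 96.8], [301.3, 314.4], [442.7, 313.9], [447.4, 96.3]]
0.6 [213.3, 29.4, 288.1, 130.5]
```

View pics/g.png

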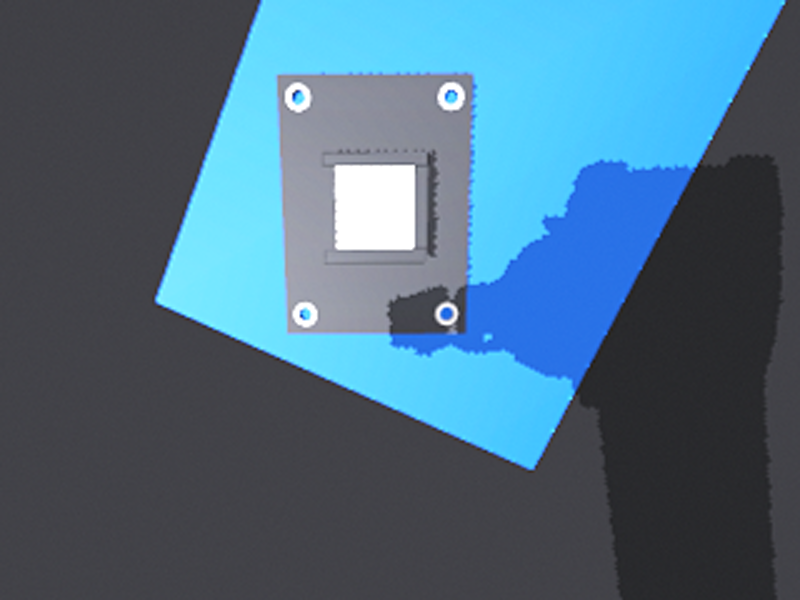

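Holes in the crop are at (298,97), (451,97), (305,314) and (447,314), about 1.7 px right of prediction. That is the same bias as at the threads.

```bash
python3 - <<'E'
from h import *
p=dict(camera_params("wrist"));p["camera_from_world"]=np.load("g.npy")
uv=(np.array([(298,97),(305,314),(447,314),(451,97)])+.5)/2.5-.5+[100,0]
print(fit(M,unproj(p,uv,.008)))
E
python3 go.py 0.557 0.2005 0.12 28.6
```

```text
(array([0.55788457, 0.19956055]), np.float64(28.716322896776926), array([0.06094627, 0.25958052, 0.23602751, 0.32748731]))
t 7.38 tcp [0.4787 0.154  0.251 ] j [ -0.9  12.  -27.4 109.4   6.4  60.1 -92.5] F [-0.3 -0.7  0.1] gap 0.0856
shift [ 91.1  -3.6 130.9] turn [ 0.02  0.04 -0.14]
```

```bash
python3 -m handwheel '30 -1 45 0 0 0 -1;60 -3 90 0 0 0 -1;91 -4 130 0 0 0 -1;91 -4 151 0 0 0 -1;91 -4 151 0 0 0 -1'; python3 go.py 0.5575 0.2004 0.011 28.7
python3 - <<'E'
from h import *
im=camera("wrist");cv2.imwrite("pics/i.png",im[:,:,::-1])
E
```

```text
time: 8.0
tcp_pos: [0.5555, 0.2012, 0.0984]
tool_rot: [[0.878, 0.478, -0.004], [0.478, -0.878, -0.002], [-0.004, -0.0, -1.0]]
wrist_force: [-0.8, -0.3, 1.6]
finger_gap: 0.0856
t 8.0 tcp [0.5555 0.2012 0.0984] j [  -7.7   30.5  -24.   105.8   16.3   47.3 -101.4] F [-0.8 -0.3  1.6] gap 0.0856
shift [ 1.8  1.7 87.4] turn [-0.01  0.24 -0.16]
```

View pics/i.png

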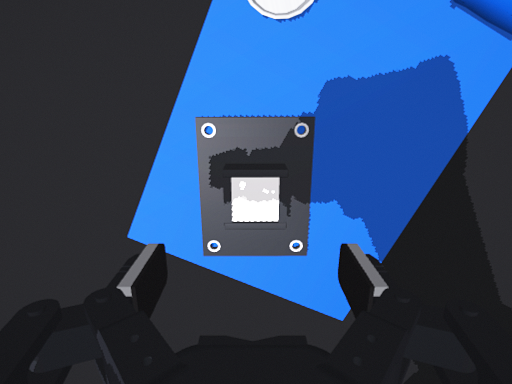

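Fingers centred at column 252, cover at about 255, so a shift of +2 mm in tool y. Descending.

```bash
python3 -m handwheel '2 2 30 0 0 0 -1;2 2 55 0 0 0 -1;2 2 75 0 0 0 -1;2 2 84 0 0 0 -1;2 2 84 0 0 0 -1'; python3 go.py 0.5575 0.2000 0.011 28.7
python3 - <<'E'
from h import *
im=camera("wrist");cv2.imwrite("pics/j.png",im[:,:,::-1])
E
```

```text
time: 8.68
tcp_pos: [0.5592, 0.2019, 0.0165]
tool_rot: [[0.878, 0.479, -0.0], [0.479, -0.878, -0.0], [-0.0, 0.0, -1.0]]
wrist_force: [-0.9, -0.9, 0.4]
finger_gap: 0.0855
t 8.68 tcp [0.5592 0.2019 0.0165] j [  -9.9   37.3  -21.2  107.5   20.4   38.9 -104.6] F [-0.9 -0.9  0.4] gap 0.0855
shift [-2.4  0.8  5.5] turn [ 0.    0.   -0.09]
```

View pics/j.png

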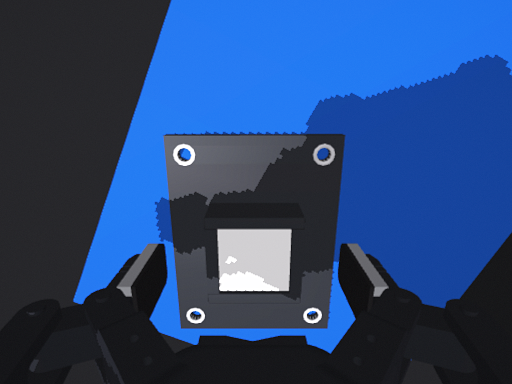

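The frame spans columns 206–302 between the fingertips, which is centred. I lower a little and close with 80 N.

```bash
python3 -m handwheel '-2 1 4 0 0 0 -1;-2 1 4 0 0 0 0;-2 1 4 0 0 0 0.3;-2 1 4 0 0 0 0.6;-2 1 4 0 0 0 0.6' 60; python3 -m handwheel '0 0 0 0 0 0 0.8;0 0 0 0 0 0 0.8;0 0 0 0 0 0 0.8;0 0 0 0 0 0 0.8' 80
```

```text
time: 9.35
tcp_pos: [0.5583, 0.2004, 0.0129]
tool_rot: [[0.878, 0.479, 0.001], [0.479, -0.878, 0.0], [0.001, 0.0, -1.0]]
wrist_force: [-1.1, -0.6, 5.6]
finger_gap: 0.0465
time: 9.85
tcp_pos: [0.5583, 0.2004, 0.013]
tool_rot: [[0.878, 0.479, 0.001], [0.479, -0.878, 0.0], [0.001, 0.0, -1.0]]
wrist_force: [-0.9, -0.9, 6.5]
finger_gap: 0.046
```

```bash
python3 -m handwheel '0 0 -5 0 0 0 0.8;0 0 -20 0 0 0 0.8;0 0 -50 0 0 0 0.8;0 0 -90 0 0 0 0.8;0 0 -130 0 0 0 0.8'; python3 -m handwheel '0 0 0 0 0 0 0.8;0 0 0 0 0 0 0.8;0 0 0 0 0 0 0.8';python3 - <<'E'
from h import *
for n in ("wrist","scene"):
    im=camera(n);cv2.imwrite(f"pics/k_{n}.png",im[:,:,::-1])
E
python3 go.py 0.5676 -0.2369 0.16 0
```

```text
time: 10.48
tcp_pos: [0.5576, 0.2, 0.1441]
tool_rot: [[0.878, 0.479, -0.0], [0.479, -0.878, 0.0], [-0.0, -0.0, -1.0]]
wrist_force: [1.0, -0.1, -1.3]
finger_gap: 0.0468
time: 10.85
tcp_pos: [0.5569, 0.1996, 0.141]
tool_rot: [[0.878, 0.479, -0.002], [0.479, -0.878, -0.001], [-0.003, -0.0, -1.0]]
wrist_force: [-0.1, 0.2, -2.2]
finger_gap: 0.046
t 10.95 tcp [0.5572 0.1998 0.1411] j [ -6.4  27.5 -25.3 104.1  14.5  51.7 -99.6] F [ 0.3  0.5 -1.9] gap 0.0462
shift [-200.1  388.3  -18.6] turn [1.000e-02 1.300e-01 2.862e+01]
```

View pics/k_wrist.png

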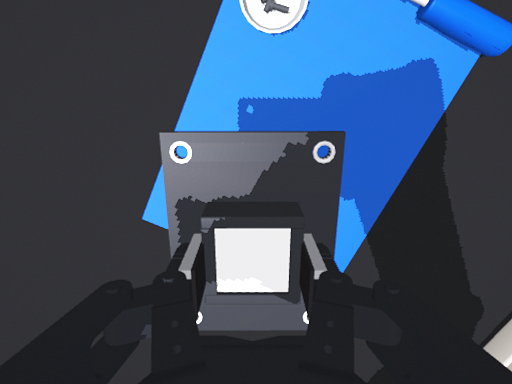

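View pics/k_scene.png

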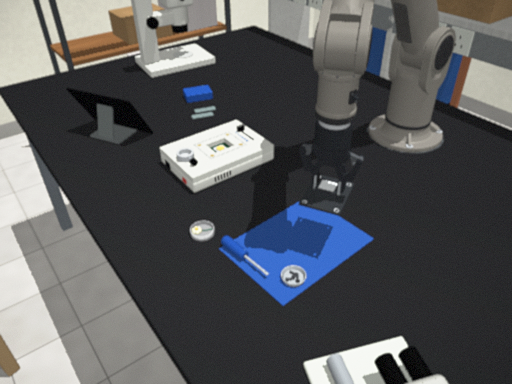

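Lifted and level in the wrist view: front holes at (180,152) and (324,152), symmetric about column 252. The dish and screwdriver are undisturbed. I carry it across and work out the in-hand offset from this picture.

```bash
python3 -m handwheel '-19 37 -8 0 0 3 0.8;-39 77 -18 0 0 6 0.8;-62 120 -18 0 0 9 0.8;-85 165 -18 0 0 12 0.8;-107 208 -18 0 0 15 0.8'
python3 - <<'E'
from h import *
im=cv2.imread("pics/k_wrist.png")
cv2.imwrite("pics/k2.png",cv2.resize(im[120:340,140:360],None,fx=2.7,fy=2.7,interpolation=cv2.INTER_CUBIC))
E
python3 go.py 0.5676 -0.2369 0.16 0
```

```text
time: 11.58
tcp_pos: [0.5631, -0.0355, 0.1597]
tool_rot: [[0.972, 0.234, -0.001], [0.234, -0.972, -0.0], [-0.001, -0.0, -1.0]]
wrist_force: [0.8, 0.6, -1.6]
finger_gap: 0.0462
t 11.57 tcp [ 0.5631 -0.0355  0.1597] j [ 12.9  22.9 -19.6 107.4   9.6  51.4 -87.8] F [ 0.8  0.6 -1.6] gap 0.0462
shift [-42.7 196.9  -0.3] turn [-1.000e-02  6.000e-02  1.351e+01]
```

View pics/k2.png

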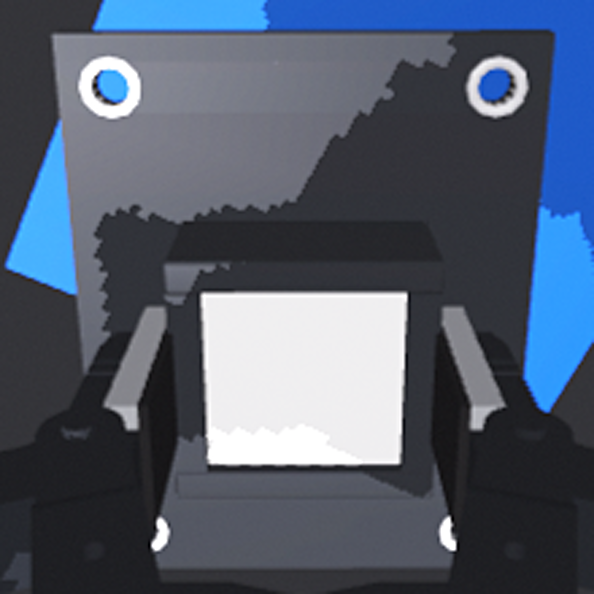

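```bash
python3 -m handwheel '-11 50 0 0 0 4 0.8;-23 105 0 0 0 8 0.8;-34 155 0 0 0 11 0.8;-42 192 0 0 0 13.5 0.8;-43 197 0 0 0 13.5 0.8'; python3 -m handwheel '0 0 0 0 0 0 0.8;0 0 0 0 0 0 0.8;0 0 0 0 0 0 0.8'
python3 - <<'E'
from h import *
s=ctrl.state();p=dict(camera_params("wrist"))
W=np.eye(4);W[:3,:3]=s["tool_rot"];W[:3,3]=s["tcp_pos"]
p["camera_from_world"]=np.array(p["camera_from_world"])@W
print(unproj(p,[(180.4,152),(324.1,152)],.005)*1e3)
im=camera("top");np.save("l.npy",im);cv2.imwrite("pics/l.png",cv2.resize(im[135:275,325:440,::-1],None,fx=5,fy=5,interpolation=cv2.INTER_CUBIC)[:600])
print(W[:3].round(4))
im=camera("wrist");cv2.imwrite("pics/l_w.png",im[:,:,::-1])
E
python3 go.py 0.5676 -0.2369 0.16 0
```

```text
time: 12.2
tcp_pos: [0.5669, -0.2394, 0.1593]
tool_rot: [[1.0, -0.004, -0.002], [-0.004, -1.0, -0.001], [-0.002, 0.001, -1.0]]
wrist_force: [0.2, 0.3, -2.6]
finger_gap: 0.0459
time: 12.58
tcp_pos: [0.5684, -0.2338, 0.1603]
tool_rot: [[1.0, 0.004, -0.0], [0.004, -1.0, 0.001], [-0.0, -0.001, -1.0]]
wrist_force: [-1.0, -0.4, -1.2]
finger_gap: 0.0465
[[ 49.86813118 -35.26667147   5.        ]
 [ 49.93769741  36.44331777   5.        ]]
[[ 1.000e+00  4.300e-03 -0.000e+00  5.684e-01]
 [ 4.300e-03 -1.000e+00  5.000e-04 -2.338e-01]
 [-0.000e+00 -5.000e-04 -1.000e+00  1.603e-01]]
t 12.68 tcp [ 0.5683 -0.2344  0.1604] j [ 26.5  26.5 -13.1 100.8   7.2  53.5 -79.4] F [ 0.   0.1 -1.4] gap 0.0458
shift [-0.7  2.5  0.4] turn [-0.01 -0.01  0.2 ]
```

View pics/l.png

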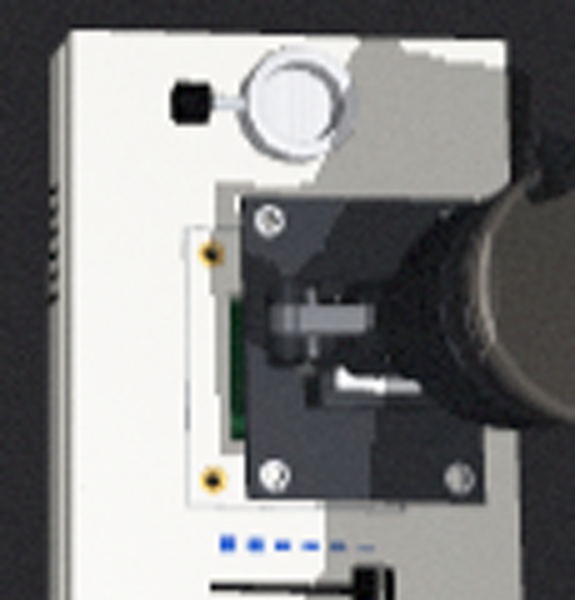

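View pics/l_w.png

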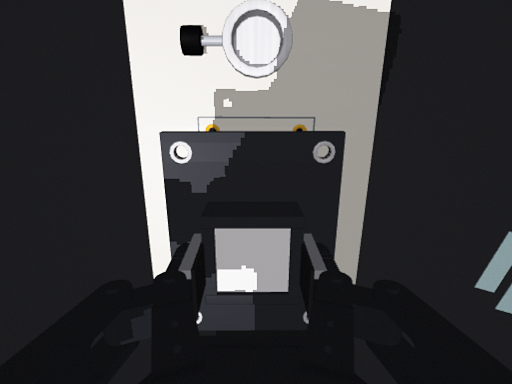

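The cover sits centred in the hand: holes at tool (49.9, ±36), within 0.6 mm. In the top picture three of its holes show, at crop (270,220), (274,476) and (460,478). Now I descend.

```bash
python3 -m handwheel '0 1 15 0 0 0.2 0.8;-1 2 35 0 0 0.2 0.8;-1 2 55 0 0 0.2 0.8;-1 2 68 0 0 0.2 0.8;-1 2 72 0 0 0.2 0.8'; python3 -m handwheel '0 0 0 0 0 0 0.8;0 0 0 0 0 0 0.8;0 0 0 0 0 0 0.8;0 0 0 0 0 0 0.8;0 0 0 0 0 0 0.8'; python3 go.py 0.5676 -0.2369 0.080 -0.1
```

```text
time: 13.3
tcp_pos: [0.5666, -0.237, 0.087]
tool_rot: [[1.0, -0.001, -0.002], [-0.001, -1.0, 0.001], [-0.002, -0.001, -1.0]]
wrist_force: [-0.2, 0.1, -2.1]
finger_gap: 0.0456
time: 13.92
tcp_pos: [0.5672, -0.2374, 0.0885]
tool_rot: [[1.0, -0.002, 0.0], [-0.002, -1.0, -0.0], [0.0, 0.0, -1.0]]
wrist_force: [0.2, 0.3, -1.8]
finger_gap: 0.0462
t 13.93 tcp [ 0.5672 -0.2374  0.0885] j [ 26.   31.6 -12.2 103.6   8.9  45.7 -80.7] F [ 0.2  0.3 -1.8] gap 0.0462
shift [ 0.4 -0.5  8.5] turn [ 0.01 -0.01  0.01]
```

Run:
```python
from h import *
for n in ("top","scene","wrist"):
    im=camera(n)[:,:,::-1]
    c={"top":(slice(165,265),slice(345,445)),"scene":(slice(100,200),slice(150,290)),"wrist":(slice(0,384),slice(0,512))}[n]
    k={"top":6,"scene":5.5,"wrist":1.5}[n]
    cv2.imwrite(f"pics/m_{n}.png",cv2.resize(im[c],None,fx=k,fy=k,interpolation=cv2.INTER_CUBIC)[:600])
P=[]
for i in range(4): P.append(np.r_[ctrl.state()["tcp_pos"]]);camera("top")
print(np.round(P,4))
```

```text
[[ 0.5671 -0.2373  0.0884]
 [ 0.5672 -0.2373  0.0883]
 [ 0.5671 -0.2373  0.0883]
 [ 0.5671 -0.2373  0.0883]]
```

View pics/m_top.png

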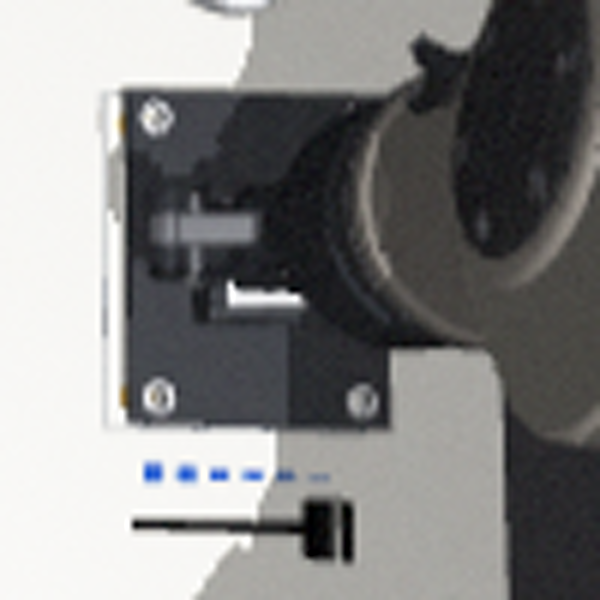

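View pics/m_scene.png

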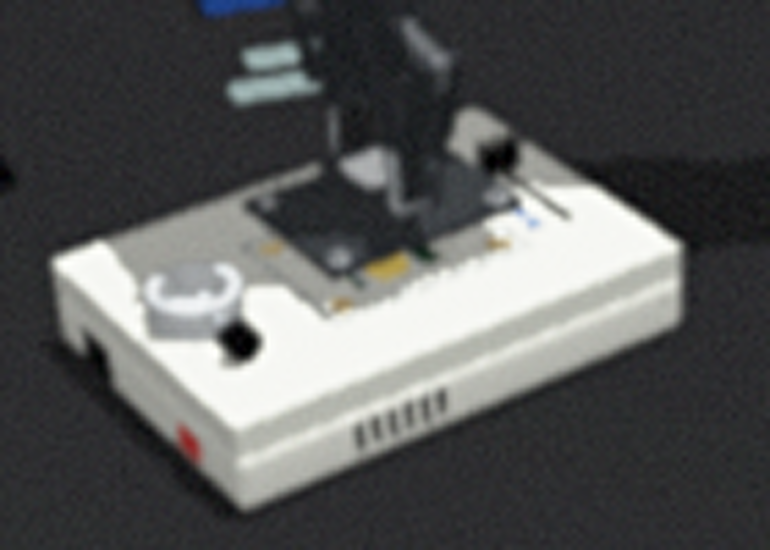

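View pics/m_wrist.png

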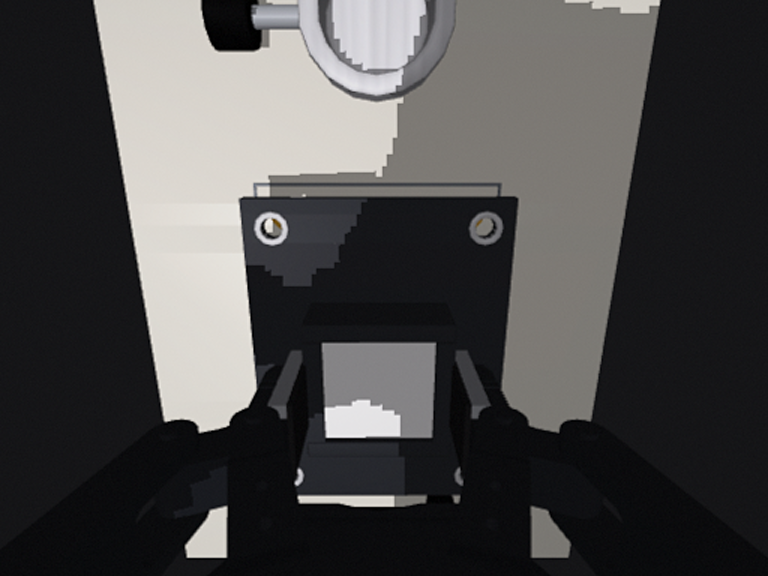

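In the top crop the holes are at (156,117), (159,398) and (362,402). In the scene crop they are at (341,256), (268,203) and (500,197), with threads at (341,303), (271,248) and (498,243). I fit the cover's pose relative to the threads.

```bash
cat > rel.py <<'E'
from h import *
from scipy.optimize import least_squares
def g(a,k,o): return (np.array(a,float)+.5)/k-.5+np.array(o)
B=np.array([.5676,-.2366]);
def pts(x,y,z,yaw):
    a=np.radians(yaw);R=np.array([[np.cos(a),-np.sin(a)],[np.sin(a),np.cos(a)]]);return np.c_[M@R.T+[x,y],np.full(4,z)]
def rel(obs): # cam -> (thread idx, thread px, hole idx, hole px)
    def shifts(c):
        ti,tp,_,_=obs[c];e=tp-proj(camera_params(c),pts(*B,.055,-.1)[ti]);print(c,"thread resid",e.round(2).tolist());return e.mean(0)
    S={c:shifts(c) for c in obs};P={c:camera_params(c) for c in obs}
    fn=lambda q:np.concatenate([(obs[c][3]-S[c]-proj(P[c],pts(*(B+q[:2]*1e-3),.055+q[2]*1e-3,-.1+q[3])[obs[c][2]])).ravel() for c in obs])
    r=least_squares(fn,[0,0,20,0]);print("cover top face - well: dx dy dz(mm) dyaw",r.x.round(2),"res px",r.fun.round(2))
E
python3 - <<'E'
from rel import *
tt=g([(169,203),(170,384),(301,387),(298,206)],4,[325,135])
top=([0,1,2,3],tt,[0,1,2],g([(156,117),(159,398),(362,402)],6,[345,165]))
sc=([0,3,1],g([(341,303),(271,248),(498,243)],5.5,[150,100]),[0,3,1],g([(341,256),(268,203),(500,197)],5.5,[150,100]))
rel({"top":top,"scene":sc}); rel({"scene":sc})
E
```

```text
top thread resid [[-0.17, 0.04], [-0.25, 0.05], [-0.31, -0.07], [-0.24, -0.08]]
scene thread resid [[-0.36, -0.8], [-0.28, -0.4], [-0.37, -0.46]]
cover top face - well: dx dy dz(mm) dyaw [-1.21 -0.45 28.11  0.35] res px [ 0.29 -0.24  0.1  -0.13  0.05 -0.16  0.33 -0.26  0.14  0.28  0.44  0.17]
scene thread resid [[-0.36, -0.8], [-0.28, -0.4], [-0.37, -0.46]]
cover top face - well: dx dy dz(mm) dyaw [-0.42  2.57 29.63  0.45] res px [ 0.01 -0.35 -0.1   0.21  0.09  0.15]
```

```bash
python3 -m handwheel '0.8 -0.5 3 0 0 0.1 0.8;0.8 -0.5 6 0 0 0.1 0.8;0.8 -0.5 8.2 0 0 0.1 0.8;0.8 -0.5 8.2 0 0 0.1 0.8;0.8 -0.5 8.2 0 0 0.1 0.8'; python3 -m handwheel '0 0 0 0 0 0 0.8;0 0 0 0 0 0 0.8;0 0 0 0 0 0 0.8;0 0 0 0 0 0 0.8;0 0 0 0 0 0 0.8';  python3 go.py 0.5679 -0.2368 0.080 -0.1
python3 - <<'E'
from h import *
c={"top":(slice(165,265),slice(345,445)),"scene":(slice(100,200),slice(150,290)),"wrist":(slice(120,330),slice(140,370))}
k={"top":6,"scene":5.5,"wrist":2.8}
for n in c:
    acc=np.mean([camera(n)[:,:,::-1].astype(float) for _ in range(6)],0).astype(np.uint8)
    cv2.imwrite(f"pics/n_{n}_full.png",acc)
    cv2.imwrite(f"pics/n_{n}.png",cv2.resize(acc[c[n]],None,fx=k[n],fy=k[n],interpolation=cv2.INTER_CUBIC)[:600])
E
```

```text
time: 14.9
tcp_pos: [0.568, -0.2369, 0.0801]
tool_rot: [[1.0, -0.003, 0.0], [-0.003, -1.0, -0.0], [0.0, 0.0, -1.0]]
wrist_force: [0.3, -0.8, -1.8]
finger_gap: 0.0459
time: 15.52
tcp_pos: [0.5679, -0.2368, 0.0801]
tool_rot: [[1.0, -0.003, 0.0], [-0.003, -1.0, -0.0], [0.0, 0.0, -1.0]]
wrist_force: [-0.3, -0.3, -1.6]
finger_gap: 0.0458
t 15.53 tcp [ 0.5679 -0.2368  0.0801] j [ 25.8  32.3 -12.1 103.8   9.1  44.9 -81.1] F [-0.3 -0.3 -1.6] gap 0.0458
shift [-0.  -0.   0.1] turn [ 0.   -0.   -0.09]
```

View pics/n_top.png

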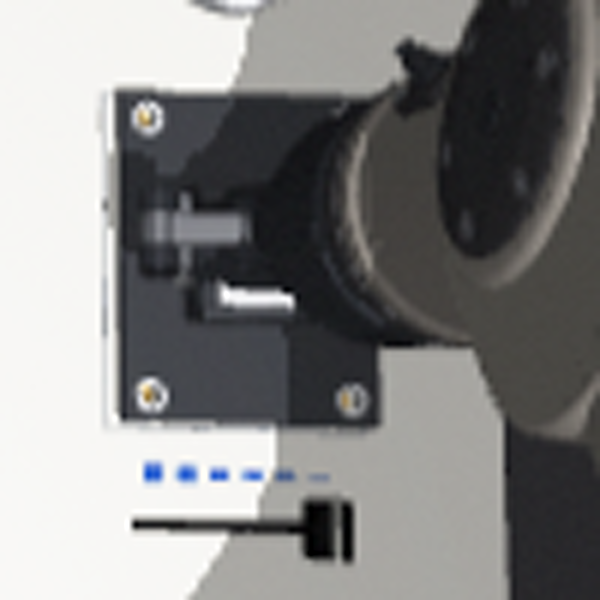

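View pics/n_scene.png

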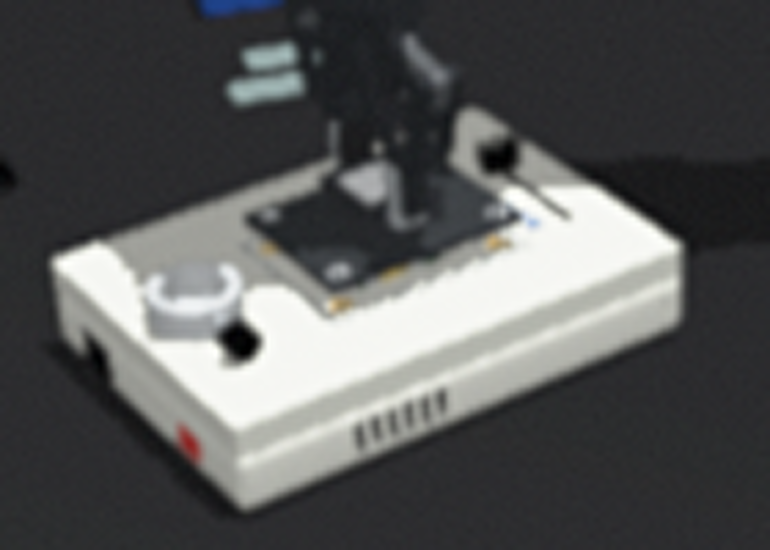

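View pics/n_wrist.png

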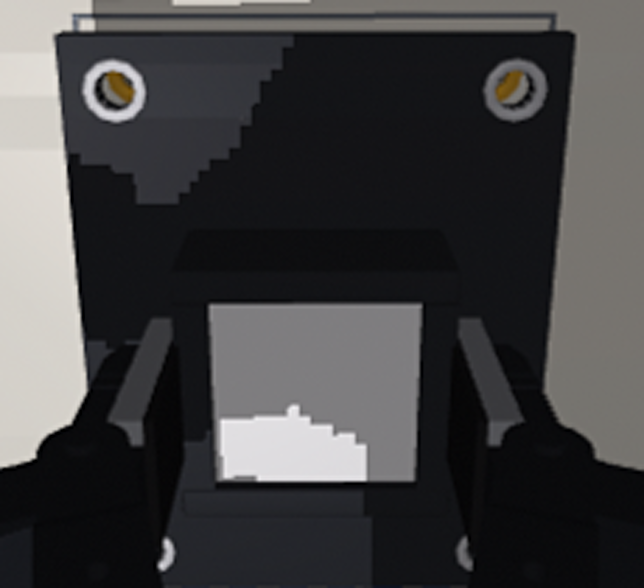

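Top crop: holes at (147,117), (151,395) and (352,400), brass showing through them. Scene: (341,270), (269,215) and (499,210). In the wrist view brass shows symmetrically, inward, through both rear holes.

Run:
```python
from rel import *
im=cv2.imread("pics/n_top_full.png").astype(float).mean(2)
def ref(u,v):  # bright rim centroid on dark plate
    a=np.round([u,v]).astype(int);w=im[a[1]-4:a[1]+5,a[0]-4:a[0]+5];y,x=np.mgrid[-4:5,-4:5]
    w=np.clip(w-110,0,None)*(np.hypot(x+a[0]-u,y+a[1]-v)<3.6);return [(w*x).sum()/w.sum()+a[0],(w*y).sum()/w.sum()+a[1]]
tt=g([(169,203),(170,384),(301,387),(298,206)],4,[325,135])
h0=g([(147,117),(151,395),(352,400)],6,[345,165]);h1=np.array([ref(*q) for q in h0]);print(h0.round(2).tolist(),h1.round(2).tolist())
sc=([0,3,1],g([(341,303),(271,248),(498,243)],5.5,[150,100]),[0,3,1],g([(341,270),(269,215),(499,210)],5.5,[150,100]))
for h in (h0,h1): rel({"top":([0,1,2,3],tt,[0,1,2],h),"scene":sc})
# top only with z fixed 20mm
p=camera_params("top");w=fit(M,unproj(p,tt,.055))
for h in (h0,h1):
    c=fit(M[:3],unproj(p,h,.075)); print("top only d(mm)",((c[0]-w[0])*1e3).round(2),"dyaw",round(c[1]-w[1],2))
```

```text
[[369.08, 184.08], [369.75, 230.42], [403.25, 231.25]] [[369.19, 184.0], [369.7, 230.38], [403.2, 231.31]]
top thread resid [[-0.17, 0.04], [-0.25, 0.05], [-0.31, -0.07], [-0.24, -0.08]]
scene thread resid [[-0.36, -0.8], [-0.28, -0.4], [-0.37, -0.46]]
cover top face - well: dx dy dz(mm) dyaw [-0.2   0.53 20.91  0.34] res px [ 0.14 -0.19  0.15 -0.19  0.06 -0.05  0.26 -0.14  0.22  0.1   0.25  0.18]
top thread resid [[-0.17, 0.04], [-0.25, 0.05], [-0.31, -0.07], [-0.24, -0.08]]
scene thread resid [[-0.36, -0.8], [-0.28, -0.4], [-0.37, -0.46]]
cover top face - well: dx dy dz(mm) dyaw [-0.22  0.51 20.9   0.19] res px [ 0.17 -0.24  0.15 -0.18  0.06 -0.04  0.32 -0.13  0.22  0.13  0.26  0.15]
top only d(mm) [ 0.14 -0.03] dyaw 0.22
top only d(mm) [ 0.15 -0.09] dyaw 0.02
```

The two cameras agree to within about 0.5 mm and 0.3°, and the clearance is about 15–16 mm. I check stillness once more and hand in.

```bash
python3 -m handwheel '0 0 0 0 0 0 0.8;0 0 0 0 0 0 0.8' 80
python3 - <<'E'
from cell import ctrl
import numpy as np
s=ctrl.state();print(np.round(s["dq"],2),np.round(s["tcp_pos"],4),s["finger_gap"]);print(ctrl.hand_in())
E
```

```text
time: 16.68
tcp_pos: [0.568, -0.2369, 0.0801]
tool_rot: [[1.0, -0.003, 0.0], [-0.003, -1.0, -0.0], [0.0, 0.0, -1.0]]
wrist_force: [-0.4, -0.0, -2.6]
finger_gap: 0.0465
[ 0.08 -0.06  0.01  0.03 -0.02  0.2   0.05] [ 0.568  -0.2369  0.0801] 0.04651947651014031
the job is handed in; nothing more can be done
None
```

The dimmer is fully off, and the lamp cover is held still and level over the lamp well, ready for you to start the screws. I handed the job in at 16.7 s.

- **Dimmer:** I gripped the slider and slid it to its stop, where it pushed back with 12 N. Pictures taken after I let go show it at the thin end of the wedge.
- **Cover:** I gripped it by its frame at 80 N, lifted it, turned it square to the base and lowered it over the well. It did not touch the base.
- **Alignment:** The top and scene cameras put the holes within about 0.5 mm and 0.3° of the threads. The wrist camera agrees to about 0.2 mm across the base. The fourth hole was hidden by the arm in the top view.
- **Height:** The tool height gives about 15 mm of clearance over the deck, and the cameras give about 16 mm.
- **Disagreements:** The wrist and top cameras differed by about 1.5 mm in absolute y. I settled this by measuring the holes against the threads within each camera, and by the tool position at the dimmer stop. An earlier fit from the scene camera alone was 2–3 mm off in y, which I put down to its coarse view.
- **Other items:** I never went near the petri dish. The screws and screwdriver looked undisturbed just after the lift, but I took no picture of them at the end.

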